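# Lock the filter cartridge into the fume extractor

### The job

Take the filter cartridge from the bench and fit it in the round inlet on top of the yellow fume extractor: feel for the slots by turning it under light pressure, push it down gently against the spring seat, twist it clockwise (seen from above) to the stop, then let it rise into its locking notches and let go. It must end locked in the inlet and upright; never force the plastic, and leave the cup, the jar and the sanding block where they are.

Things in the scene. Friction and masses are not known exactly. Their poses are not given: they have to be found in the camera images.
- cartridge: Loose filter cartridge, about 120 g, standing upright on the bench: white and grey cylinder, 61 mm in diameter, 38 mm high, lower edge chamfered 4 mm, with an orange grip bar on top. Origin: centre of its underside, z up, x along the bar. Never press it against the extractor with over 60 N in all (about 1 N m of twist at the stops).
- grip (a point): Middle of the cartridge's orange grip bar, on its axis, 51 mm above its underside. The bar is 56 mm long in x, 16 mm wide in y (grip it across y), and reaches from 38 to 64 mm above the underside.
- lug (a point): Centre of the cartridge's +x bayonet lug, 33 mm from the axis; its twin is at -x. The orange lugs are in line with the bar, each 8 mm wide, from 12 to 18 mm above the underside, reaching 37.5 mm from the axis.
- extractor: Yellow fume extractor, a fixed box 200 x 200 mm, 90 mm high, with a round black collar (96 mm outer diameter, 36 mm high, a bare aluminium ring inside) in the middle of its top. Origin: centre of the box's underside; the face with the red switch looks to -x.
- inlet (a point): Centre of the collar's mouth, level with its rim, axes as the box. It takes the 61 mm cylinder with 1.5 mm clearance all round. Two slots, 11 mm wide, open at the top, take the lugs: they lie near +x and -x, but up to 0.45 rad (26 deg) either way, not shown by the poses: feel or see the gaps. Lugs off the slots rest on the rim, the cartridge's underside 12 mm below it.
- seat_top (a point): Top of the round spring seat in the inlet, as it stands unloaded, 16 mm below the rim. It pushes up at 500 N/m, about 8 N at most, and ends hard 32 mm below the rim. A cartridge in the slots but not turned is lifted by it to about 19 mm below the rim.
- ledge (a point): Level of the ledge's underside, on the axis, 10 mm below the rim. With the cartridge's underside over 28 mm below the rim (29 to 31 is right) the lugs pass under it: from the slots it turns clockwise from above 0.73 rad to a hard stop (not counter-clockwise). From 0.62 rad on there is a notch 4 mm higher; the spring lifts the lugs into it: locked, underside 24 mm below the rim. The collar is fast.
- turned_cup: Bystander: dark wooden cup, 72 mm in diameter, 85 mm high; origin at the centre of its underside.
- finish_jar: Bystander: amber jar with steel lid, 60 mm in diameter, 80 mm high; origin at the centre of its underside.
- sanding_block: Bystander: cork sanding block with red face below, 90 x 55 x 32 mm; origin at the centre of its underside.
Not all that is in view belongs to the job. Leave any blue or pink look-alike of the cartridge alone.

How it is judged:
By the outcome, as a careful person would: the job done as asked, in the order asked, and still so for the second after the job is handed in, with the robot touching nothing.
It also fails if it takes over 72 s, if anything falls off the work surface, if the arm or the gripper's body presses on something with over 40 N, if the wrist force passes 120 N, or if a joint passes its speed limit or range.

### The arm

A 6-joint arm with a two-finger parallel gripper is mounted at the origin on the work surface. World frame = base frame: x ahead of the robot, y to its left, z up, the work surface at z = 0. Lengths are in mm, angles in rad, forces in N, time in s.
With the tool pointing down it reaches from about 375 to 925 mm from the base axis. Payload 5.7 kg.
Tool frame: the origin (TCP) lies midway between the tips of the shut fingers; the grasp point (between the pads) lies 19 mm behind it; z points along the fingers, y is the line along which they close (so a half turn about z gives the same grasp; the last joint's range is limited). The gripper opens to 88 mm and grips with 3 to 60 N. Pads are 20 mm wide; open, the fingers measure 115 mm over their backs; the gripper's body (75 mm by 178 mm) begins 61 mm behind the grasp point.
Start: joints at [-1.358, 0.359, 1.51, -0, 1.272, -0.115], TCP at [193.161, -568.024, 222.623] pointing down, gripper open.
Joint ranges: [-2.97, 2.97], [-1.01, 2.36], [0.21, 2.38], [-0.96, 4.11], [0.2, 2.71], [-2.98, 2.98]. Speed limits (rad/s): [2.39, 2.39, 3.14, 3.14, 3.14, 3.14].

### API

Orientations are given as [roll, pitch, yaw] about the fixed x, y, z axes, in that order (R = Rz(yaw) Ry(pitch) Rx(roll)).
In Python, from bench import arm, grab_frame, camera_model, job gives the robot as it stands.
- The arm moves only by the tool send_rows, never from a script. Its argument "increments" is a list of rows, each a list of 3 entries, a list of its own where there are three numbers: the finger opening in m, from 0 to 0.0878, then the shift along the world's x, y, z in m, then the turn, a rotation vector about the world's x, y, z in rad. In form: [[fingers, [tx, ty, tz], [rx, ry, rz]], ...]. A call has 1 to 10 rows; each row is the pose to reach, as a shift and turn from the pose commanded when the call began; what a row does not reach only later rows make up. A row lasts 1/10 s, in which the tool goes at most 50 mm and 8.59 degrees, less where a joint would pass 70% of its speed; a pose out of reach is approached as far as the arm can. A call with a gripper value outside its range is refused whole. The fingers move at their own pace and stop on an object; the grip force is fixed at half the most. Time passes only in rows, so rows that repeat a pose let the fingers close. It gives the time, the measured TCP pose, the force, the opening and the grip force at its end, in the units of the state.
- arm.get_obs(): the state, without advancing time (a new reading comes with each control period).
- grab_frame(name): name is "scene" or "side" or "wrist"; returns (picture, depth): 480x640x3 uint8, blue, green, red; 480x640 float32, mm along the optical axis (not along the pixel's ray), 0 where there is no reading.
- camera_model(name): a dict with "fovy" (degrees; the focal length in pixels is half the picture's height over the tangent of half this angle, whatever the lens; pixels are square), "cx", "cy" (the principal point, pixels), "distortion" ([k1, k2, p1, p2, k3] as OpenCV has them; the pictures are not rectified), "pose" (4x4, takes a point from camera to world coordinates). Camera axes: x right, y up, looking along -z (the intrinsics and any distortion apply to the point x, -y, -z); pixel columns grow to the right and rows downward; lengths in mm; the calibration is good to about 2 mm. A picture is of the moment at which its call begins: read the wrist's pose just before it. camera_model takes no time and is no camera call; for the wrist camera it gives the pose at the moment of the call.
- job.job_done(): hands the job in; it is judged then, once.
The state is a dict: "time_s": time; "joint_positions": joint angles; "qd": joint speeds; "joint_efforts": joint torques, N m; "position": TCP position; "ee_rot": TCP orientation; "ft_force": force on the tool from outside, world axes, zero at the start; "wrist_torque": the same for the moment, N m; "grip_width": opening from 0.0 (shut) to 1.0 (fully open); "grip_force": force on a finger pad.
Only numpy, scipy, OpenCV 4.12 (cv2) and the standard library are available. Lean on these libraries where they do the work, as an engineer would, in place of code of your own. Each camera call takes 0.05 s, during which the arm holds its last target. There are 200 camera calls.

## Working session

There is one attempt and no reset: what is moved stays moved. The work goes in short steps, Python scripts to look and compute and a tool call to move; the robot and the scene stay as the last step left them, time stands still between calls to the robot, and variables do not carry over. Pictures are saved under pics/ and viewed, at most 10 in all, crops included, and the job is handed in when it is done.

Besides the shell and the picture viewer there is one more tool, called after "Emit:" by a JSON object that holds its "method" and its "body". send_rows: Moves the arm, as the interface text tells. Its arguments: {"type":"object","properties":{"increments":{"type":"array"}},"required":["increments"]}

```bash
mkdir -p pics; cat > h.py <<'E'
import numpy as np, cv2
from bench import arm, grab_frame, camera_model, job
def K(m):
    f=240/np.tan(np.radians(m["fovy"])/2); return np.array([[f,0,m["cx"]],[0,f,m["cy"]],[0,0,1]])
def ray(m,uv):
    p=cv2.undistortPoints(np.array(uv,float).reshape(-1,1,2),K(m),np.array(m["distortion"],float)).reshape(-1,2)
    d=np.c_[p[:,0],-p[:,1],-np.ones(len(p))]
    P=np.array(m["pose"]); return P[:3,3], d@P[:3,:3].T
def onplane(m,uv,z):
    o,d=ray(m,uv); return o+d*((z-o[2])/d[:,2])[:,None]
def cloud(m,depth):
    v,u=np.mgrid[:480,:640]; o,d=ray(m,np.c_[u.ravel(),v.ravel()])
    return (o+d*depth.reshape(-1,1)).reshape(480,640,3)
E
python3 - <<'E'
from h import *
for n in("scene","side"):
    m=camera_model(n); im,d=grab_frame(n); cv2.imwrite(f"pics/{n}.png",im); np.savez(f"{n}.npz",im=im,d=d)
    print(n,m["fovy"],m["distortion"],np.round(m["pose"],2).tolist(), (d>0).mean())
print(arm.get_obs())
E
```

```text
scene 51.73492735078201 [0.04706924 0.         0.         0.         0.        ] [[0.86, -0.36, 0.38, 966.71], [0.52, 0.6, -0.61, -535.81], [-0.01, 0.72, 0.7, 839.21], [0.0, 0.0, 0.0, 1.0]] 0.9959505208333334
side 53.589295855356326 [-0.04752367  0.          0.          0.          0.        ] [[-0.88, 0.25, -0.4, 208.2], [-0.47, -0.47, 0.74, 750.31], [-0.0, 0.85, 0.53, 599.7], [0.0, 0.0, 0.0, 1.0]] 0.996044921875
{'time_s': 0.1, 'joint_positions': array([-1.35810704e+00,  3.59386737e-01,  1.51129703e+00, -4.25873151e-05,
        1.27248990e+00, -1.15133674e-01]), 'qd': array([-0.0007946 , -0.00184409, -0.00104769,  0.0005395 ,  0.00098981,
       -0.00038031]), 'joint_efforts': array([ 4.03086815e-04, -5.16356850e+01, -2.71404558e+01,  6.77136728e-02,
        2.76668777e-02, -3.13629187e-05]), 'position': array([ 193.01997332, -567.46650476,  221.93151776]), 'ee_rot': array([-3.14001743e+00, -1.41208839e-04,  3.27835395e-01]), 'ft_force': array([-1.17617713, -0.46938896, -0.50300715]), 'wrist_torque': array([-0.02062051,  0.01345855, -0.01985528]), 'grip_force': 0.0, 'grip_width': 0.9968904878022825}
```

View pics/scene.png

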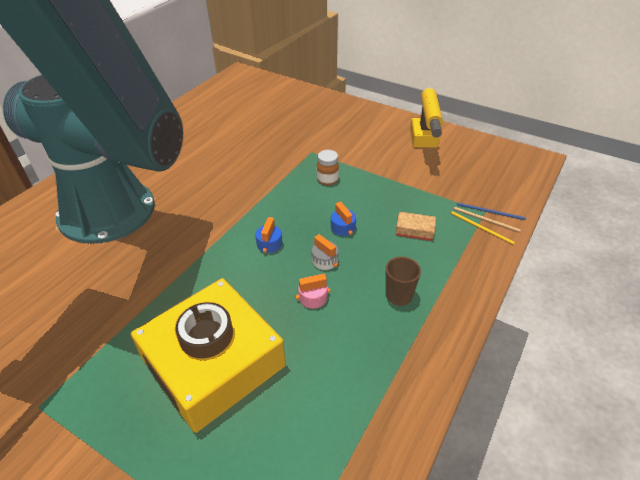

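View pics/side.png

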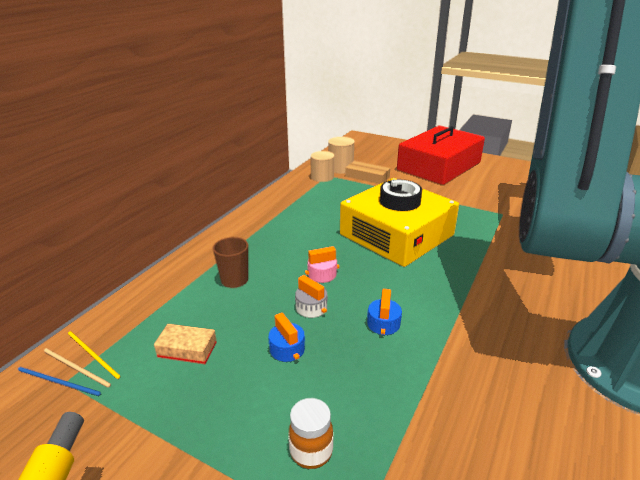

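The white cartridge is at scene (325,255) / side (311,298), with pink and blue look-alikes near it. The collar is at scene (205,328) / side (401,192), and its slot gap is only faintly visible.

```bash
python3 - <<'E'
from h import *
for n,(bu,bv) in (("scene",(324,246)),("side",(311,288))):
    z=np.load(n+".npz"); im,d=z["im"],z["d"]; m=camera_model(n); C=cloud(m,d)
    h=cv2.cvtColor(im,cv2.COLOR_BGR2HSV)
    org=((h[...,0]<16)&(h[...,1]>180)&(h[...,2]>120)).astype(np.uint8)
    k,l=cv2.connectedComponents(org); s=l==l[bv,bu]
    P=C[s]; T=P[P[:,2]>60]; print(n,"bar",s.sum(),len(T),P.min(0).round(1),P.max(0).round(1))
    r=cv2.minAreaRect(T[:,:2].astype(np.float32)); print(" top rect",r)
    yel=(h[...,0]>20)&(h[...,0]<33)&(h[...,1]>180)
    B=C[yel&(abs(C[...,2]-90)<5)&(C[...,0]<750)&(C[...,1]<0)]; print(" box",len(B),np.median(B[:,2]),cv2.minAreaRect(B[:,:2].astype(np.float32)))
    bc=np.array(cv2.minAreaRect(B[:,:2].astype(np.float32))[0])
    near=np.hypot(*(C[...,:2]-bc).transpose(2,0,1))<70
    R=C[near&(C[...,2]>122)&(C[...,2]<131)]; print(" rim",len(R),np.median(R[:,2]),cv2.minEnclosingCircle(R[:,:2].astype(np.float32)))
    red=((h[...,0]<5)|(h[...,0]>175))&(h[...,1]>150)&(np.hypot(*(C[...,:2]-bc).transpose(2,0,1))<130)&(C[...,2]<88)
    if red.sum(): print(" switch",np.median(C[red],0))
E
```

```text
scene bar 243 132 [541.8 116.5  37.9] [595.4 144.6  66.9]
 top rect ((569.655517578125, 131.76739501953125), (17.302316665649414, 54.474822998046875), 73.5050048828125)
 box 7662 89.41484811284397 ((521.3331909179688, -205.1900634765625), (198.18801879882812, 202.10543823242188), 72.46310424804688)
 rim 1098 125.213991008481 ((520.2232055664062, -204.16445922851562), 49.338951110839844)
side bar 243 35 [536.7 133.5  39.7] [594.9 151.9  66.4]
 top rect ((565.9973754882812, 143.23468017578125), (14.751863479614258, 56.247318267822266), 87.85429382324219)
 box 2374 89.78179831123853 ((516.9794921875, -199.0283966064453), (202.3202667236328, 201.35671997070312), 71.47083282470703)
 rim 394 124.98998455468583 ((516.974365234375, -201.42608642578125), 51.60615539550781)
 switch [ 437.90645171 -110.97359645   57.08185874]
```

Emit:
{"method": "send_rows", "body": {"increments": [[0.0878, [0.03, 0.03, 0.02], [0, 0, 0.1]], [0.0878, [0.06, 0.065, 0.04], [0, 0, 0.2]], [0.0878, [0.09, 0.1, 0.06], [0, 0, 0.3]], [0.0878, [0.12, 0.135, 0.08], [0, 0, 0.4]], [0.0878, [0.155, 0.17, 0.1], [0, 0, 0.5]], [0.0878, [0.19, 0.205, 0.1], [0, 0, 0.6]], [0.0878, [0.225, 0.24, 0.1], [0, 0, 0.72]], [0.0878, [0.26, 0.275, 0.1], [0, 0, 0.84]], [0.0878, [0.295, 0.31, 0.1], [0, 0, 0.96]], [0.0878, [0.32, 0.345, 0.1], [0, 0, 1.08]]]}}

```text
time_s: 1.1
position: [514.7, -221.2, 322.3]
ee_rot: [-3.142, -0.0, 1.413]
ft_force: [1.5, -1.2, -0.3]
grip_width: 0.999
grip_force: 0.0
```

```bash
python3 - <<'E'
from h import *
o=arm.get_obs(); print(o["time_s"],o["position"],o["ee_rot"],o["joint_positions"].round(2))
m=camera_model("wrist"); im,d=grab_frame("wrist"); cv2.imwrite("pics/w1.png",im); np.savez("w1.npz",im=im,d=d,pose=m["pose"])
print(np.round(m["pose"],2).tolist())
E
```

```text
1.1 [ 514.74800597 -221.22575543  322.26925972] [-3.14155813e+00 -1.88009729e-04  1.41318310e+00] [-0.53  0.23  1.45  0.    1.46 -0.37]
[[0.99, 0.15, 0.05, 528.31], [-0.16, 0.94, 0.29, -142.68], [0.0, -0.29, 0.96, 484.7], [0.0, 0.0, 0.0, 1.0]]
```

View pics/w1.png

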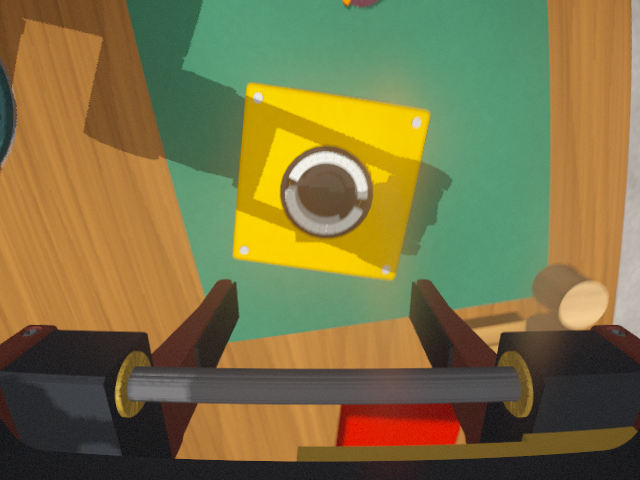

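The wrist view shows the bright aluminium ring, centred at about (327,192), with gaps near (290,187) and (365,203). I'll measure the gap angles and the centre.

```bash
python3 - <<'E'
from h import *
z=np.load("w1.npz"); im,d=z["im"],z["d"]; m=camera_model("wrist"); m["pose"]=z["pose"]; C=cloud(m,d)
c0=np.array([519,-203.])
sel=(np.hypot(*(C[...,:2]-c0).transpose(2,0,1))<60)&(abs(C[...,2]-126)<4)
print(sel.sum(),np.median(C[sel],0)); (c,r)=cv2.minEnclosingCircle(C[sel][:,:2].astype(np.float32)); print("rim circle",c,r)
hsv=cv2.cvtColor(im,cv2.COLOR_BGR2HSV)
v,u=np.mgrid[:480,:640]; P=onplane(m,np.c_[u.ravel(),v.ravel()],126).reshape(480,640,3)
nonyel=(~((hsv[...,0]>18)&(hsv[...,0]<35)&(hsv[...,1]>150))).astype(np.uint8)
k,l=cv2.connectedComponents(nonyel); 
yel=cv2.inRange(hsv,(18,150,40),(35,255,255)); B=P
box=cv2.minAreaRect(onplane(m,np.argwhere(yel)[:,::-1],90)[:,:2].astype(np.float32)); print("box",box)
ring=(np.hypot(*(P[...,:2]-c).transpose(2,0,1))<44)&(hsv[...,1]<40)&(hsv[...,2]>110)
print("alu circle",cv2.minEnclosingCircle(P[ring][:,:2].astype(np.float32)),ring.sum())
a=np.radians(np.arange(-90,270,3))
g=im.mean(2)
# map ring pixels: min/mean by angle bin
q=P[...,:2]-c; R=np.hypot(q[...,0],q[...,1]); A=np.degrees(np.arctan2(q[...,1],q[...,0]))
for s in range(-180,180,5):
    w=[g[(R>lo)&(R<lo+3)&(abs((A-s+180)%360-180)<2.5)].mean().round() for lo in (30,33,36,39)]
    print(s,w,end=" ; ")
big=cv2.resize(im[140:250,270:390],None,fx=6,fy=5.45,interpolation=cv2.INTER_CUBIC); cv2.imwrite("pics/w1c.png",big)
E
```

```text
3586 [ 520.91967173 -200.08881327  126.40643712]
rim circle (520.4983520507812, -203.5463104248047) 48.16750717163086
box ((596.1689453125, -323.6833801269531), (594.813720703125, 786.70166015625), 80.93281555175781)
alu circle ((521.2723999023438, -201.8561553955078), 42.56886291503906) 2228
-180 [np.float64(155.0), np.float64(172.0), np.float64(172.0), np.float64(156.0)] ; -175 [np.float64(156.0), np.float64(170.0), np.float64(171.0), np.float64(147.0)] ; -170 [np.float64(156.0), np.float64(171.0), np.float64(171.0), np.float64(139.0)] ; -165 [np.float64(162.0), np.float64(171.0), np.float64(170.0), np.float64(147.0)] ; -160 [np.float64(161.0), np.float64(169.0), np.float64(169.0), np.float64(140.0)] ; -155 [np.float64(162.0), np.float64(171.0), np.float64(170.0), np.float64(136.0)] ; -150 [np.float64(161.0), np.float64(170.0), np.float64(169.0), np.float64(138.0)] ; -145 [np.float64(161.0), np.float64(170.0), np.float64(170.0), np.float64(136.0)] ; -140 [np.float64(163.0), np.float64(170.0), np.float64(169.0), np.float64(131.0)] ; -135 [np.float64(162.0), np.float64(167.0), np.flo
[... 4450 characters left out ...]
 np.float64(237.0), np.float64(234.0)] ; 140 [np.float64(144.0), np.float64(228.0), np.float64(234.0), np.float64(231.0)] ; 145 [np.float64(109.0), np.float64(149.0), np.float64(134.0), np.float64(137.0)] ; 150 [np.float64(101.0), np.float64(92.0), np.float64(83.0), np.float64(79.0)] ; 155 [np.float64(126.0), np.float64(126.0), np.float64(120.0), np.float64(80.0)] ; 160 [np.float64(137.0), np.float64(152.0), np.float64(161.0), np.float64(110.0)] ; 165 [np.float64(144.0), np.float64(170.0), np.float64(170.0), np.float64(175.0)] ; 170 [np.float64(144.0), np.float64(172.0), np.float64(171.0), np.float64(177.0)] ; 175 [np.float64(152.0), np.float64(170.0), np.float64(169.0), np.float64(166.0)] ;
```

View pics/w1c.png

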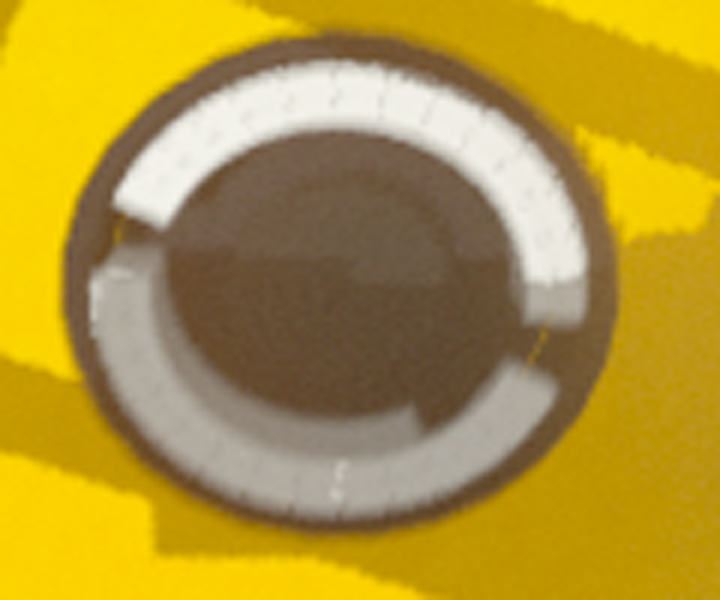

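The slots lie at about -25° (-0.44 rad) and the inlet centre is near (520.5,-202.5). Next, go above the cartridge.

Emit:
{"method": "send_rows", "body": {"increments": [[0.0878, [0.006, 0.036, 0], [0, 0, 0.144]], [0.0878, [0.011, 0.072, 0], [0, 0, 0.288]], [0.0878, [0.017, 0.108, 0], [0, 0, 0.432]], [0.0878, [0.022, 0.144, 0], [0, 0, 0.576]], [0.0878, [0.028, 0.18, 0], [0, 0, 0.72]], [0.0878, [0.033, 0.216, -0.015], [0, 0, 0.864]], [0.0878, [0.039, 0.252, -0.03], [0, 0, 1.008]], [0.0878, [0.045, 0.288, -0.05], [0, 0, 1.152]], [0.0878, [0.051, 0.324, -0.07], [0, 0, 1.296]], [0.0878, [0.056, 0.356, -0.09], [0, 0, 1.44]]]}}

```text
time_s: 2.15
position: [568.9, 134.5, 231.6]
ee_rot: [-3.141, -0.0, 2.854]
ft_force: [0.2, -0.5, -0.6]
grip_width: 1.0
grip_force: 0.0
```

Emit:
{"method": "send_rows", "body": {"increments": [[0.0878, [0, 0, 0], [0, 0, 0]], [0.0878, [0, 0, 0], [0, 0, 0]]]}}

```text
time_s: 2.35
position: [568.5, 133.0, 231.8]
ee_rot: [-3.14, -0.002, 2.847]
ft_force: [0.1, 0.2, 0.4]
grip_width: 1.001
grip_force: 0.0
```

```bash
python3 - <<'E'
from h import *
o=arm.get_obs(); print(o["time_s"],o["position"],o["ee_rot"],o["joint_positions"].round(2))
m=camera_model("wrist"); im,d=grab_frame("wrist"); cv2.imwrite("pics/w2.png",im); np.savez("w2.npz",im=im,d=d,pose=m["pose"])
h=cv2.cvtColor(im,cv2.COLOR_BGR2HSV); C=cloud(m,d)
org=((h[...,0]<18)&(h[...,1]>170)&(h[...,2]>100)&(C[...,2]>55)&(C[...,2]<72)).astype(np.uint8)
k,l,st,_=cv2.connectedComponentsWithStats(org)
for i in range(1,k):
    if st[i,4]>100:
        ys,xs=np.where(l==i); P=onplane(m,np.c_[xs,ys],64); print(st[i],cv2.minAreaRect(P[:,:2].astype(np.float32)),np.median(C[l==i],0).round(1))
E
```

```text
2.35 [568.49630767 133.03148602 231.82781594] [-3.14015360e+00 -1.71004178e-03  2.84736245e+00] [ 0.11  0.33  1.53 -0.    1.28 -1.16]
[ 226   56   60   47 1004] ((428.5823974609375, 111.88945007324219), (17.326011657714844, 53.68116760253906), 18.4464111328125) [430.  107.3  64.2]
[425 134  21  62 119] ((547.9481811523438, 245.10145568847656), (13.83594799041748, 55.847530364990234), 72.37033081054688) [551.  242.7  63.6]
[317 190  17  57 651] ((567.4724731445312, 133.32559204101562), (15.154229164123535, 55.196834564208984), 73.53547668457031) [561.  136.1  64.3]
[213 259  51  37 562] ((599.437744140625, 29.546632766723633), (54.6784553527832, 19.706628799438477), 45.6429557800293) [606.9  36.4  63.6]
```

View pics/w2.png

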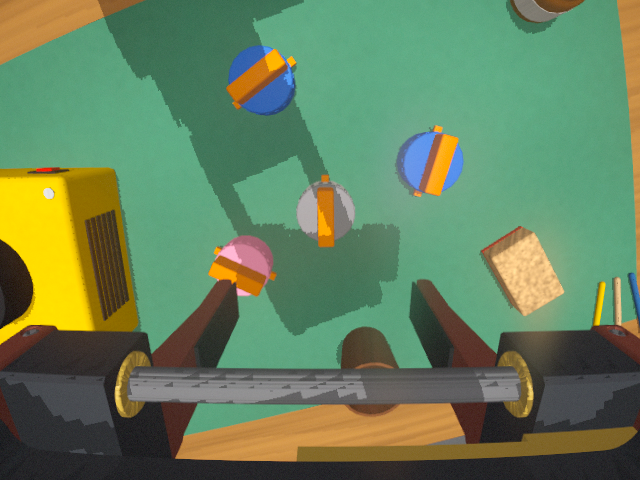

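At close range the bar is centred at (567.8,133.2), -16.5°, so I'm already aligned. Going down and closing.

Emit:
{"method": "send_rows", "body": {"increments": [[0.0878, [-0.0005, 0, -0.025], [0, 0, 0.007]], [0.0878, [-0.0005, 0, -0.055], [0, 0, 0.007]], [0.0878, [-0.0005, 0, -0.09], [0, 0, 0.007]], [0.0878, [-0.0005, 0, -0.12], [0, 0, 0.007]], [0.0878, [-0.0005, 0, -0.145], [0, 0, 0.007]], [0.0878, [-0.0005, 0, -0.165], [0, 0, 0.007]], [0.0878, [-0.0005, 0, -0.18], [0, 0, 0.007]], [0.0878, [-0.0005, 0, -0.188], [0, 0, 0.007]], [0.0878, [-0.0005, 0, -0.191], [0, 0, 0.007]], [0.0878, [-0.0005, 0, -0.191], [0, 0, 0.007]]]}}

```text
time_s: 3.4
position: [569.2, 132.4, 42.2]
ee_rot: [3.141, 0.001, 2.854]
ft_force: [0.4, -0.5, -0.3]
grip_width: 1.0
grip_force: 0.0
```

Emit:
{"method": "send_rows", "body": {"increments": [[0.0, [0, 0, 0], [0, 0, 0]], [0.0, [0, 0, 0], [0, 0, 0]], [0.0, [0, 0, 0], [0, 0, 0]], [0.0, [0, 0, 0], [0, 0, 0]], [0.0, [0, 0, 0], [0, 0, 0]], [0.0, [0, 0, 0], [0, 0, 0]], [0.0, [0, 0, 0], [0, 0, 0]]]}}

```text
time_s: 4.1
position: [568.6, 133.0, 41.6]
ee_rot: [-3.141, -0.0, 2.855]
ft_force: [0.3, -0.5, -0.6]
grip_width: 0.402
grip_force: 0.0
```

Emit:
{"method": "send_rows", "body": {"increments": [[0.0, [0, 0, 0], [0, 0, 0]], [0.0, [0, 0, 0], [0, 0, 0]], [0.0, [0, 0, 0], [0, 0, 0]], [0.0, [0, 0, 0], [0, 0, 0]], [0.0, [0, 0, 0], [0, 0, 0]]]}}

```text
time_s: 4.6
position: [568.6, 133.0, 41.6]
ee_rot: [-3.141, -0.0, 2.855]
ft_force: [-0.3, -0.4, -0.6]
grip_width: 0.179
grip_force: 30.0
```

Emit:
{"method": "send_rows", "body": {"increments": [[0.0, [0, 0, 0.005], [0, 0, 0]], [0.0, [0, 0, 0.02], [0, 0, 0]], [0.0, [0, 0, 0.05], [0, 0, 0]], [0.0, [0, 0, 0.09], [0, 0, 0]], [0.0, [0, 0, 0.13], [0, 0, 0]], [0.0, [0, -0.02, 0.17], [0, 0, 0]], [0.0, [-0.005, -0.05, 0.19], [0, 0, 0]], [0.0, [-0.01, -0.085, 0.19], [0, 0, 0]], [0.0, [-0.015, -0.12, 0.19], [0, 0, 0]], [0.0, [-0.02, -0.155, 0.19], [0, 0, 0]]]}}

```text
time_s: 5.6
position: [548.2, -23.2, 232.3]
ee_rot: [-3.142, 0.001, 2.855]
ft_force: [0.0, -0.1, -1.4]
grip_width: 0.18
grip_force: 30.0
```

Emit:
{"method": "send_rows", "body": {"increments": [[0.0, [-0.005, -0.035, 0], [0, 0, 0]], [0.0, [-0.01, -0.07, 0], [0, 0, 0]], [0.0, [-0.015, -0.105, 0], [0, 0, 0]], [0.0, [-0.02, -0.135, 0], [0, 0, 0]], [0.0, [-0.025, -0.16, 0], [0, 0, 0]], [0.0, [-0.027, -0.175, 0], [0, 0, 0]], [0.0, [-0.028, -0.18, 0], [0, 0, 0]], [0.0, [-0.028, -0.18, 0], [0, 0, 0]], [0.0, [-0.028, -0.18, 0], [0, 0, 0]]]}}

```text
time_s: 6.5
position: [520.7, -201.0, 231.6]
ee_rot: [3.141, -0.0, 2.855]
ft_force: [-0.4, -0.2, -1.1]
grip_width: 0.18
grip_force: 30.0
```

```bash
python3 - <<'E'
from h import *
o=arm.get_obs(); print(o["time_s"],o["position"],o["ee_rot"],o["ft_force"],o["joint_positions"].round(2))
m=camera_model("wrist"); im,d=grab_frame("wrist"); np.savez("w3.npz",im=im,d=d,pose=m["pose"]); cv2.imwrite("pics/w3.png",im)
h=cv2.cvtColor(im,cv2.COLOR_BGR2HSV); C=cloud(m,d)
t=o["position"]; a=o["ee_rot"][2]; ax=np.array([np.cos(a),np.sin(a)]); ay=np.array([-ax[1],ax[0]])
org=((h[...,0]<18)&(h[...,1]>170)&(h[...,2]>80)).astype(np.uint8)
k,l,st,_=cv2.connectedComponentsWithStats(org)
for i in range(1,k):
    if st[i,4]>15:
        P=C[l==i]-t; q=np.c_[P[:,:2]@ax,P[:,:2]@ay,P[:,2]]; print(st[i],np.percentile(q,[1,50,99],axis=0).round(1).tolist())
E
```

```text
6.5 [ 520.69743403 -200.97281203  231.57958388] [ 3.14104033e+00 -3.92393191e-04  2.85534713e+00] [-0.37865469 -0.23495665 -1.14104702] [-0.49  0.29  1.59  0.    1.26 -1.78]
[    0     0   226   208 12553] [[15.5, 112.0, -232.9], [171.7, 300.8, -231.0], [221.0, 379.0, -228.8]]
[ 586    9   54   46 1171] [[156.7, -285.3, -189.8], [171.0, -260.3, -168.5], [195.9, -246.4, -165.4]]
[225  10   5   8  16] [[194.5, 95.8, -232.6], [198.6, 96.8, -231.5], [201.0, 99.7, -229.8]]
[210  19  10   7  21] [[187.2, 106.4, -232.2], [189.3, 110.5, -231.0], [192.6, 115.4, -229.3]]
[197  20   6  10  19] [[183.9, 124.1, -232.4], [188.7, 126.3, -230.8], [192.7, 129.1, -230.1]]
[113  40  20  15  61] [[163.5, 199.0, -233.1], [168.8, 208.5, -231.2], [176.1, 220.6, -229.4]]
[133  46   9   7  23] [[164.1, 190.0, -232.8], [166.8, 194.4, -231.0], [169.7, 198.2, -229.9]]
[117  53   8   8  17] [[157.4, 209.3, -232.7], [161.0, 213.5, -231.3], [163.8, 216.8, -229.8]]
[562  52  12  11  58] [[153.7, -250.6, -218.1], [157.6, -244.4, -214.1], [163.1, -241.1, -211.3]]
[68 76 10  5 20] [[140.1, 264.5, -232.4], [142.0, 271.
[... 3923 characters left out ...]
30.3]]
[490 411  13  12  33] [[-314.5, -252.3, -233.1], [-307.6, -246.7, -231.5], [-293.9, -238.1, -229.9]]
[549 413   6   7  19] [[-314.5, -334.5, -232.9], [-309.5, -329.9, -231.6], [-303.9, -326.8, -230.1]]
[520 414  46  42 508] [[-1090.6, -915.6, -883.2], [-341.7, -339.0, -231.9], [-6.2, -71.6, 81.5]]
[482 420  41  37 502] [[-1119.5, -772.9, -882.0], [-344.8, -263.9, -231.6], [18.0, -32.9, 106.6]]
[508 421  14   7  25] [[-324.3, -286.4, -232.4], [-320.8, -276.7, -231.3], [-314.9, -265.8, -230.0]]
[294 427  60  20 428] [[-353.9, -40.8, -232.9], [-340.8, -4.2, -231.1], [-12.4, 42.7, 76.9]]
[531 443  16  12  55] [[-1080.2, -849.1, -871.3], [-1071.2, -826.7, -837.5], [-539.2, -431.4, -365.5]]
```

View pics/w3.png

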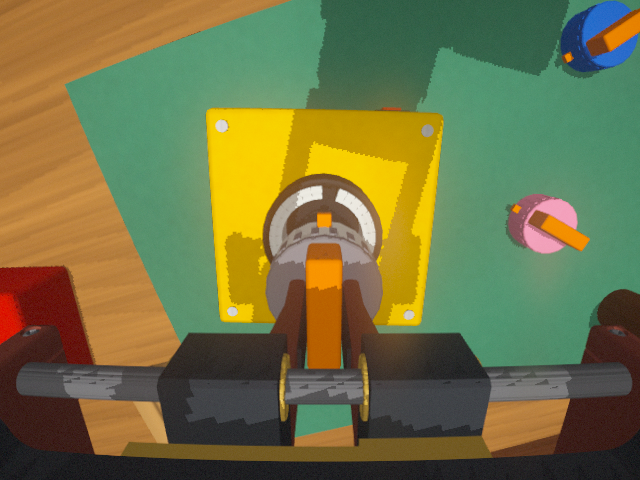

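The lug reads 37 mm from the TCP axis and the bar ±28 mm, so it's held centred. Going down to the mouth.

Emit:
{"method": "send_rows", "body": {"increments": [[0.0, [0, -0.001, -0.015], [0, 0, 0]], [0.0, [0, -0.001, -0.035], [0, 0, 0]], [0.0, [0, -0.001, -0.05], [0, 0, 0]], [0.0, [0, -0.001, -0.058], [0, 0, 0]], [0.0, [0, -0.001, -0.062], [0, 0, 0]], [0.0, [0, -0.001, -0.062], [0, 0, 0]], [0.0, [0, -0.001, -0.062], [0, 0, 0]]]}}

```text
time_s: 7.25
position: [521.2, -203.0, 170.3]
ee_rot: [-3.141, 0.001, 2.855]
ft_force: [-0.2, 0.5, -0.2]
grip_width: 0.183
grip_force: 30.0
```

Emit:
{"method": "send_rows", "body": {"increments": [[0.0, [0, 0, -0.001], [0, 0, 0]], [0.0, [0, 0, -0.002], [0, 0, 0]], [0.0, [0, 0, -0.003], [0, 0, 0]], [0.0, [0, 0, -0.004], [0, 0, 0]], [0.0, [0, 0, -0.005], [0, 0, 0]], [0.0, [0, 0, -0.006], [0, 0, 0]], [0.0, [0, 0, -0.006], [0, 0, 0]]]}}

```text
time_s: 7.95
position: [520.5, -203.0, 163.4]
ee_rot: [-3.142, -0.0, 2.855]
ft_force: [0.8, 0.1, -0.9]
grip_width: 0.181
grip_force: 30.0
```

Emit:
{"method": "send_rows", "body": {"increments": [[0.0, [0, 0, -0.001], [0, 0, 0]], [0.0, [0, 0, -0.002], [0, 0, 0]], [0.0, [0, 0, -0.003], [0, 0, 0]], [0.0, [0, 0, -0.004], [0, 0, 0]], [0.0, [0, 0, -0.005], [0, 0, 0]], [0.0, [0, 0, -0.006], [0, 0, 0]], [0.0, [0, 0, -0.006], [0, 0, 0]]]}}

```text
time_s: 8.65
position: [520.6, -203.0, 157.5]
ee_rot: [-3.142, -0.0, 2.855]
ft_force: [0.1, 0.4, -0.5]
grip_width: 0.181
grip_force: 30.0
```

Emit:
{"method": "send_rows", "body": {"increments": [[0.0, [0, 0, -0.0006], [0, 0, 0]], [0.0, [0, 0, -0.0012], [0, 0, 0]], [0.0, [0, 0, -0.0018], [0, 0, 0]], [0.0, [0, 0, -0.0022], [0, 0, 0]], [0.0, [0, 0, -0.0022], [0, 0, 0]]]}}

```text
time_s: 9.15
position: [520.7, -203.0, 155.5]
ee_rot: [-3.141, -0.0, 2.855]
ft_force: [-0.7, 0.4, -0.4]
grip_width: 0.182
grip_force: 30.0
```

Emit:
{"method": "send_rows", "body": {"increments": [[0.0, [0, 0, -0.0005], [0, 0, 0]], [0.0, [0, 0, -0.001], [0, 0, 0]], [0.0, [0, 0, -0.001], [0, 0, 0]]]}}

```text
time_s: 9.45
position: [520.8, -203.1, 155.3]
ee_rot: [-3.141, 0.0, 2.855]
ft_force: [-2.3, 0.4, 7.2]
grip_width: 0.179
grip_force: 30.0
```

Lugs on the rim with 7 N of pressure. Feeling clockwise for the slots.

Emit:
{"method": "send_rows", "body": {"increments": [[0.0, [0, 0, 0], [0, 0, -0.02]], [0.0, [0, 0, 0], [0, 0, -0.04]], [0.0, [0, 0, 0], [0, 0, -0.06]], [0.0, [0, 0, 0], [0, 0, -0.08]], [0.0, [0, 0, 0], [0, 0, -0.08]]]}}

```text
time_s: 9.95
position: [521.2, -203.7, 155.0]
ee_rot: [-3.141, 0.002, 2.774]
ft_force: [-1.1, -2.3, 5.5]
grip_width: 0.178
grip_force: 30.0
```

Emit:
{"method": "send_rows", "body": {"increments": [[0.0, [0, 0, 0], [0, 0, -0.02]], [0.0, [0, 0, 0], [0, 0, -0.04]], [0.0, [0, 0, 0], [0, 0, -0.04]]]}}

```text
time_s: 10.25
position: [521.0, -203.5, 154.6]
ee_rot: [-3.141, 0.001, 2.735]
ft_force: [1.1, -1.7, 2.8]
grip_width: 0.183
grip_force: 30.0
```

Emit:
{"method": "send_rows", "body": {"increments": [[0.0, [0, 0, 0], [0, 0, -0.02]], [0.0, [0, 0, 0], [0, 0, -0.035]], [0.0, [0, 0, 0], [0, 0, -0.035]]]}}

```text
time_s: 10.55
position: [520.2, -202.4, 153.8]
ee_rot: [3.141, -0.001, 2.699]
ft_force: [-0.3, 0.4, -0.5]
grip_width: 0.177
grip_force: 30.0
```

Upward force vanished at yaw 2.70, so the lugs are in the slots. Pushing down gently.

Emit:
{"method": "send_rows", "body": {"increments": [[0.0, [0, 0, -0.001], [0, 0, 0]], [0.0, [0, 0, -0.002], [0, 0, 0]], [0.0, [0, 0, -0.003], [0, 0, 0]], [0.0, [0, 0, -0.003], [0, 0, 0]]]}}

```text
time_s: 10.95
position: [520.5, -202.9, 151.2]
ee_rot: [-3.142, -0.0, 2.7]
ft_force: [-0.0, -0.6, -1.1]
grip_width: 0.181
grip_force: 30.0
```

Emit:
{"method": "send_rows", "body": {"increments": [[0.0, [0, 0, -0.001], [0, 0, 0]], [0.0, [0, 0, -0.002], [0, 0, 0]], [0.0, [0, 0, -0.003], [0, 0, 0]], [0.0, [0, 0, -0.003], [0, 0, 0]]]}}

```text
time_s: 11.35
position: [520.7, -203.0, 148.4]
ee_rot: [-3.142, 0.0, 2.7]
ft_force: [0.1, -0.8, 0.9]
grip_width: 0.181
grip_force: 30.0
```

Emit:
{"method": "send_rows", "body": {"increments": [[0.0, [0, 0, -0.001], [0, 0, 0]], [0.0, [0, 0, -0.002], [0, 0, 0]], [0.0, [0, 0, -0.003], [0, 0, 0]], [0.0, [0, 0, -0.004], [0, 0, 0]], [0.0, [0, 0, -0.005], [0, 0, 0]], [0.0, [0, 0, -0.005], [0, 0, 0]]]}}

```text
time_s: 11.95
position: [520.8, -203.1, 143.5]
ee_rot: [-3.141, 0.0, 2.7]
ft_force: [0.3, 0.2, 2.6]
grip_width: 0.179
grip_force: 30.0
```

Emit:
{"method": "send_rows", "body": {"increments": [[0.0, [0, 0, -0.001], [0, 0, 0]], [0.0, [0, 0, -0.002], [0, 0, 0]], [0.0, [0, 0, -0.003], [0, 0, 0]], [0.0, [0, 0, -0.004], [0, 0, 0]], [0.0, [0, 0, -0.0052], [0, 0, 0]], [0.0, [0, 0, -0.0052], [0, 0, 0]], [0.0, [0, 0, -0.0052], [0, 0, 0]]]}}

```text
time_s: 12.65
position: [520.7, -203.0, 138.3]
ee_rot: [-3.141, 0.0, 2.7]
ft_force: [-1.2, 1.8, 5.2]
grip_width: 0.18
grip_force: 30.0
```

Emit:
{"method": "send_rows", "body": {"increments": [[0.0, [0, 0, -0.0005], [0, 0, -0.03]], [0.0, [0, 0, -0.0005], [0, 0, -0.07]], [0.0, [0, 0, -0.0005], [0, 0, -0.12]], [0.0, [0, 0, -0.0005], [0, 0, -0.17]], [0.0, [0, 0, -0.0005], [0, 0, -0.2]], [0.0, [0, 0, -0.0005], [0, 0, -0.2]]]}}

```text
time_s: 13.25
position: [521.2, -203.5, 138.1]
ee_rot: [-3.141, 0.001, 2.499]
ft_force: [0.1, 0.5, 5.6]
grip_width: 0.178
grip_force: 30.0
```

```bash
python3 -c "
from h import *
o=arm.get_obs(); print(o['ft_force'],o['wrist_torque'])"
```

```text
[0.09377402 0.54891527 5.58578485] [ 0.0131074   0.00181407 -0.0612823 ]
```

Turning freely under the ledge. Continuing.

Emit:
{"method": "send_rows", "body": {"increments": [[0.0, [0, 0, 0], [0, 0, -0.05]], [0.0, [0, 0, 0], [0, 0, -0.1]], [0.0, [0, 0, 0], [0, 0, -0.15]], [0.0, [0, 0, 0], [0, 0, -0.2]], [0.0, [0, 0, 0], [0, 0, -0.25]], [0.0, [0, 0, 0], [0, 0, -0.3]], [0.0, [0, 0, 0], [0, 0, -0.35]], [0.0, [0, 0, 0], [0, 0, -0.4]], [0.0, [0, 0, 0], [0, 0, -0.42]], [0.0, [0, 0, 0], [0, 0, -0.42]]]}}

```text
time_s: 14.25
position: [521.3, -203.7, 138.1]
ee_rot: [3.141, 0.002, 2.079]
ft_force: [0.5, -1.0, 5.4]
grip_width: 0.181
grip_force: 30.0
```

```bash
python3 -c "
from h import *
o=arm.get_obs(); print(o['ft_force'],o['wrist_torque'],o['joint_positions'])"
```

```text
[ 0.45823617 -0.95136153  5.38462219] [-0.1336847   0.01607186 -0.07313005] [-4.95512208e-01  3.91756275e-01  1.69602381e+00 -7.13339383e-04
  1.05222321e+00 -1.00373222e+00]
```

Emit:
{"method": "send_rows", "body": {"increments": [[0.0, [0, 0, 0], [0, 0, -0.02]], [0.0, [0, 0, 0], [0, 0, -0.04]], [0.0, [0, 0, 0], [0, 0, -0.06]], [0.0, [0, 0, 0], [0, 0, -0.08]], [0.0, [0, 0, 0], [0, 0, -0.08]]]}}

```text
time_s: 14.75
position: [521.2, -203.7, 138.1]
ee_rot: [3.141, 0.002, 1.999]
ft_force: [-0.7, -0.5, 6.1]
grip_width: 0.182
grip_force: 30.0
```

```bash
python3 -c "
from h import *
o=arm.get_obs(); print(o['ft_force'],o['wrist_torque'])"
```

```text
[-0.65989496 -0.45185714  6.12446781] [-0.17684026  0.04876432 -0.01163557]
```

Emit:
{"method": "send_rows", "body": {"increments": [[0.0, [0, 0, 0], [0, 0, -0.01]], [0.0, [0, 0, 0], [0, 0, -0.02]], [0.0, [0, 0, 0], [0, 0, -0.03]], [0.0, [0, 0, 0], [0, 0, -0.03]]]}}

```text
time_s: 15.15
position: [520.7, -203.8, 138.1]
ee_rot: [-3.141, 0.001, 1.97]
ft_force: [-2.1, -0.9, 5.2]
grip_width: 0.18
grip_force: 30.0
```

```bash
python3 -c "
from h import *
o=arm.get_obs(); print(o['ee_rot'],o['ft_force'],o['wrist_torque'])"
```

```text
[-3.14099551e+00  1.36852699e-03  1.97018092e+00] [-2.09065024 -0.8767396   5.23830561] [-0.24583241  0.27134054  0.17705346]
```

Emit:
{"method": "send_rows", "body": {"increments": [[0.0, [0, 0, 0], [0, 0, -0.01]], [0.0, [0, 0, 0], [0, 0, -0.015]], [0.0, [0, 0, 0], [0, 0, -0.015]]]}}

```text
time_s: 15.45
position: [520.6, -203.9, 138.1]
ee_rot: [-3.141, 0.002, 1.956]
ft_force: [-1.9, -2.1, 6.5]
grip_width: 0.179
grip_force: 30.1
```

```bash
python3 -c "
from h import *
o=arm.get_obs(); print(o['ee_rot'],o['ft_force'],o['wrist_torque'])"
```

```text
[-3.14080026e+00  1.52017939e-03  1.95593203e+00] [-1.90575142 -2.07949658  6.54599155] [-0.21663799  0.35520793  0.36790757]
```

At the stop (0.37 N m at 0.745 rad). Relieving the twist slightly and letting it rise into the notches.

Emit:
{"method": "send_rows", "body": {"increments": [[0.0, [0, 0, 0], [0, 0, 0.02]], [0.0, [0, 0, 0.001], [0, 0, 0.02]], [0.0, [0, 0, 0.002], [0, 0, 0.02]], [0.0, [0, 0, 0.003], [0, 0, 0.02]], [0.0, [0, 0, 0.004], [0, 0, 0.02]], [0.0, [0, 0, 0.0048], [0, 0, 0.02]], [0.0, [0, 0, 0.0048], [0, 0, 0.02]]]}}

```text
time_s: 16.15
position: [520.6, -203.4, 142.5]
ee_rot: [-3.141, 0.0, 1.975]
ft_force: [-2.3, -5.2, 3.3]
grip_width: 0.178
grip_force: 30.0
```

```bash
python3 -c "
from h import *
o=arm.get_obs(); print(o['ee_rot'],o['ft_force'],o['wrist_torque'])"
```

```text
[-3.14110310e+00  4.23607351e-04  1.97488799e+00] [-2.29399762 -5.17862998  3.25858883] [-0.91081412  0.36797729  0.12382397]
```

Emit:
{"method": "send_rows", "body": {"increments": [[0.0, [0, 0, 0.0005], [0, 0, 0]], [0.0, [0, 0, 0.001], [0, 0, 0]], [0.0, [0, 0, 0.0015], [0, 0, 0]], [0.0, [0, 0, 0.0015], [0, 0, 0]]]}}

```text
time_s: 16.55
position: [520.4, -203.0, 143.6]
ee_rot: [-3.141, -0.0, 1.975]
ft_force: [-0.9, -5.1, -1.6]
grip_width: 0.18
grip_force: 30.0
```

At 143.6 (underside 24 mm below the rim) and held from rising, so it's locked. Releasing.

Emit:
{"method": "send_rows", "body": {"increments": [[0.0878, [0, 0, 0], [0, 0, 0]], [0.0878, [0, 0, 0], [0, 0, 0]], [0.0878, [0, 0, 0], [0, 0, 0]], [0.0878, [0, 0, 0], [0, 0, 0]], [0.0878, [0, 0, 0], [0, 0, 0]], [0.0878, [0, 0, 0], [0, 0, 0]], [0.0878, [0, 0, 0], [0, 0, 0]], [0.0878, [0, 0, 0], [0, 0, 0]]]}}

```text
time_s: 17.35
position: [520.6, -203.0, 144.1]
ee_rot: [-3.142, -0.0, 1.975]
ft_force: [-0.0, 0.0, 0.2]
grip_width: 0.868
grip_force: 0.0
```

Emit:
{"method": "send_rows", "body": {"increments": [[0.0878, [0, 0, 0.005], [0, 0, 0]], [0.0878, [0, 0, 0.02], [0, 0, 0]], [0.0878, [0, 0, 0.04], [0, 0, 0]], [0.0878, [0, 0, 0.07], [0, 0, 0]], [0.0878, [0, 0, 0.1], [0, 0, 0]], [0.0878, [0, 0, 0.125], [0, 0, 0]], [0.0878, [0, 0, 0.14], [0, 0, 0]], [0.0878, [0, 0, 0.14], [0, 0, 0]], [0.0878, [0, 0, 0.14], [0, 0, 0]]]}}

```text
time_s: 18.25
position: [520.5, -203.0, 283.9]
ee_rot: [3.142, 0.0, 1.975]
ft_force: [-0.5, -0.4, -0.1]
grip_width: 0.996
grip_force: 0.0
```

```bash
python3 - <<'E'
from h import *
m=camera_model("wrist"); im,d=grab_frame("wrist"); cv2.imwrite("pics/w4.png",im)
h=cv2.cvtColor(im,cv2.COLOR_BGR2HSV); C=cloud(m,d)
near=np.hypot(*(C[...,:2]-[520.5,-202.5]).transpose(2,0,1))<60
s=near&(h[...,0]<18)&(h[...,1]>170)&(C[...,2]>150)
P=C[s]; t=P[P[:,2]>np.percentile(P[:,2],50)-1.5]
print(s.sum(),np.percentile(P[:,2],[50,90]),cv2.minAreaRect(t[:,:2].astype(np.float32)))
A=np.c_[t[:,:2]-t[:,:2].mean(0),np.ones(len(t))]; print("tilt",np.linalg.lstsq(A,t[:,2],rcond=None)[0])
E
```

```text
976 [166.77001369 364.85210751] ((521.8845825195312, -200.52423095703125), (105.41635131835938, 56.73040771484375), 42.28790283203125)
tilt [ -1.21754866   2.99231159 222.65428856]
```

View pics/w4.png

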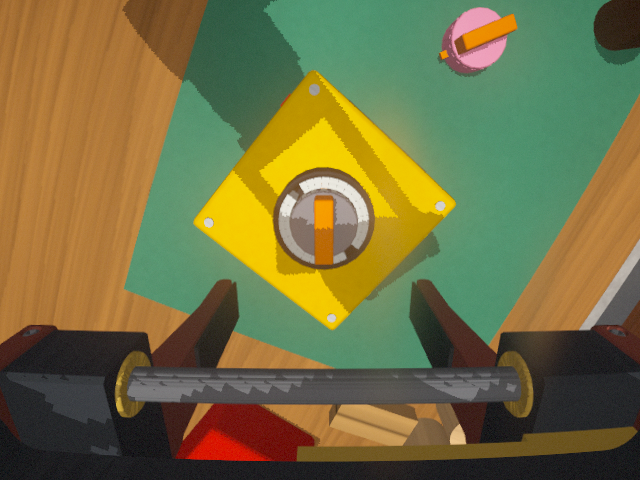

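The bar (323,230) sits about 42° clockwise of the slot gaps (296,190) and (352,252). Its top is at z≈166.8, against 166 expected when locked.

```bash
python3 -c "
from bench import job
print(job.job_done())"
```

```text
the job is handed in; nothing more can be done
None
```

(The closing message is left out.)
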